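# Feed carrot chunks into the shredder with a loading chute

### The job

Pick up the loaded aluminium chute by its green grip block, keep it level, and gently hook its front ridge over the black rubber-sleeved rim bar of the shredder's feed tube: floor resting on the bar, ridge drawn up against it. Then tip the chute nose-down, pivoting on the bar with only light, steady contact and never pressing hard, until all five carrot chunks have slid down into the tube. Set the empty chute back down upright on the bamboo board and let go, leaving the bowl, bottle, jar and spatula where they are.

Things in the scene. Friction and masses are not known exactly. Their poses are not given: they have to be found in the camera images.
- rim (a point): Nominal middle of the black rubber-sleeved rim bar (10 mm diameter, 66 mm long, along y, 165 mm up) on the tube wall farthest from the robot. Its aluminium collar is height-adjustable: the real bar sits anywhere from 7 mm above to 7 mm below this point, so find it by touch. Friction holds it; nearly rigid: 1 mm too far adds about 10 N. x points level out of the tube, z up.
- tube (a point): Centre of the grey feed tube's opening (70 mm in x, 66 mm in y inside), at the bar's nominal height; axes as rim, which is 39 mm away in +x. Side walls (6 mm thick) stand 30 mm above this point and flank the bar as cheeks to 6 mm beyond it in +x: the 58 mm chute fits between with 4 mm each side. Back wall 35 mm above it. Tube floor 103 mm below.
- shredder: White vegetable shredder, fixed. Origin on the counter; axes as rim, the rim bar lies at x = +34 mm, z = 165 mm. Drum housing 62 mm high out to x = +-85 mm, y = +-75 mm; green outlet to y = -103 mm; motor housing 150 mm high from x = -80 to -210 mm.
- chute_grip (a point): Centre of the chute's green grip block: 16 mm thick (x), 58 mm wide (y), 45 mm tall, top 20 mm above this point, bottom (on the trough walls) 25 mm below. Grip it across its thickness, fingers closing along x. -x points to the chute's open nose, z up when upright. The feet's underside is 70 mm below.
- chute_seat (a point): Point of the chute where the rim bar's centre lies when fully hooked: 90 mm noseward (-x) of the grip point and 65 mm below it, i.e. 5 mm below the trough floor's underside and 5 mm noseward of the front ridge. The ridge is a cross rib under the floor, 10 mm tall, 6 mm thick, 58 mm wide, its faces 85 and 79 mm noseward of the grip point; it is also the front foot.
- chute_foot (a point): Point of the chute level with the underside of its two feet (cross ribs), 70 mm straight below the grip point; axes as the chute's.
- chute: Loose aluminium chute; origin and axes as chute_foot. Open trough 58 mm wide outside, 50 inside; nose at x = -112 mm, closed back wall at x = +90 mm; floor underside at z = 10 mm, floor 3 mm thick, walls to z = 45 mm. Empty 175 to 350 g, centre of mass within 20 mm of x = 0.
- board: Bamboo board fixed on the counter, 320 (x) x 170 (y) x 16 mm; origin at the centre of its underside. The chute stands on it at the start and must be put back on it.
- carrot0_center (a point): Centre of a loose orange carrot chunk, a cylinder of 20 mm diameter and 32 mm length, 12 g, lying in the chute's trough. They start to slide when the chute is tipped some 18 to 26 degrees.
- carrot1_center (a point): Centre of a loose orange carrot chunk, a cylinder of 20 mm diameter and 32 mm length, 12 g, lying in the chute's trough. They start to slide when the chute is tipped some 18 to 26 degrees.
- carrot2_center (a point): Centre of a loose orange carrot chunk, a cylinder of 20 mm diameter and 32 mm length, 12 g, lying in the chute's trough. They start to slide when the chute is tipped some 18 to 26 degrees.
- carrot3_center (a point): Centre of a loose orange carrot chunk, a cylinder of 20 mm diameter and 32 mm length, 12 g, lying in the chute's trough. They start to slide when the chute is tipped some 18 to 26 degrees.
- carrot4_center (a point): Centre of a loose orange carrot chunk, a cylinder of 20 mm diameter and 32 mm length, 12 g, lying in the chute's trough. They start to slide when the chute is tipped some 18 to 26 degrees.
- bowl: Glass salad bowl with grated carrot, 190 mm across, 90 mm high; origin at its underside. Leave alone.
- oil: Amber oil bottle, 60 mm across, 190 mm high; origin at its underside. Leave alone.
- seeds: Green glass jar with a steel cap, 64 mm across, 90 mm high; origin at its underside. Leave alone.
- spatula: Wooden spatula lying on the counter, handle to its -x. Leave alone.
Things that resemble listed ones, but are neither listed nor needed, are in the scene too. Leave any pink look-alike of the chute alone.

How it is judged:
By the outcome, as a careful person would: the job done as asked, in the order asked, and still so for the second after the job is handed in, with the robot touching nothing.
It also fails if it takes over 72 s, if anything falls off the work surface, if the arm or the gripper's body presses on something with over 40 N, if the wrist force passes 120 N, or if a joint passes its speed limit or range.

### The arm

A 6-joint arm with a two-finger parallel gripper is mounted at the origin on the work surface. World frame = base frame: x ahead of the robot, y to its left, z up, the work surface at z = 0. Lengths are in m, angles in degrees, forces in N, time in s.
With the tool pointing down it reaches from about 0.35 to 0.975 m from the base axis. Payload 17.4 kg.
Tool frame: the origin (TCP) lies at the very end of the fingers, on their centre line; the grasp point (between the pads) lies 19 mm behind it; z points along the fingers, y is the line along which they close (so a half turn about z gives the same grasp; the last joint's range is limited). The gripper opens to 85 mm and grips with 20 to 120 N. Pads are 22 mm wide; open, the fingers measure 114 mm over their backs; the gripper's body (76 mm by 85 mm) begins 54 mm behind the grasp point. The pads swing forward as they close: fully open they stand 13 mm farther back than shut.
Start: joints at [65.844, 6.646, 82.598, -0, 90.757, -2.166], TCP at [0.253, 0.626, 0.231] pointing down, gripper open.
Joint ranges: [-162.19, 162.19], [-47.58, 125.68], [4.15, 143.07], [-65.23, 245.23], [0.69, 171.88], [-170.13, 170.13]. Speed limits (degrees/s): [108.29, 108.29, 127.2, 180, 180, 180].

### API

Orientations are given as a 3x3 rotation matrix whose columns are the frame's x, y, z axes.
In Python, from station import env, claw, grab_frame, workorder gives the robot as it stands. Calls block until the motion is done:
- env.move_ptp(position, orientation): joint-space move of the TCP to a pose.
- env.movel(position, attitude=None, vel=0.15): straight line of the TCP; attitude=None keeps the orientation; vel is the mean speed in m/s.
- env.movej(angles): joint-space move.
- claw.command_gripper(opening, newtons=None): finger opening in m; newtons is the grip in N (None keeps the last); returns when the fingers have stopped.
- env.hold(seconds).
- env.ik(position, orientation): joint angles nearest the present ones, or None.
- grab_frame(name): name is "side" or "top" or "wrist"; returns a dict with "img" (420x560x3 uint8, blue, green, red), "mtx" (3x3 intrinsics, pixels), "camera_from_world" (4x4, takes a point from world to camera coordinates). Camera axes: x right, y down, z forward; pixel columns grow to the right and rows downward; lengths in m; the calibration is good to about 2 mm. A picture is of the moment at which its call begins. There is no depth.
A pose or a line that the arm cannot do raises env.Unreachable and nothing moves.
- workorder.job_done(): hands the job in; it is judged then, once.
Readings, each from a call of its own:
- env.get_t(): time.
- env.get_joint_positions(): joint angles.
- env.get_joint_vel(): joint speeds.
- env.get_joint_torque(): joint torques, N m.
- env.get_eef_pos(): TCP position.
- env.get_orientation(): TCP orientation.
- env.get_wrist_force(): force on the tool from outside, world axes, zero at the start.
- env.get_moment(): the same for the moment, N m.
- env.get_width(): finger opening in m.
- env.get_finger_force(): force on a finger pad.
Only numpy, scipy, OpenCV 4.12 (cv2) and the standard library are available. Lean on these libraries where they do the work, as an engineer would, in place of code of your own. Each camera call takes 0.05 s, during which the arm holds its last target. There are 200 camera calls.

## Working session

There is one attempt and no reset: what is moved stays moved. The work goes in short steps, each a Python script; the robot and the scene stay as the last script left them, time stands still between calls to the robot, and variables do not carry over. Pictures are saved under pics/ and viewed, at most 10 in all, crops included, and the job is handed in when it is done.

```bash
ls; mkdir -p pics; python3 - <<'E'
from station import env, claw, grab_frame, workorder
import cv2,numpy as np
for n in ("side","top"):
    f=grab_frame(n); cv2.imwrite(f"pics/{n}0.png",f["img"])
    np.savez(f"{n}0.npz",**f)
    M=np.linalg.inv(f["camera_from_world"]); print(n,f["mtx"].tolist(),M.round(3).tolist())
print(env.get_t(),env.get_orientation(),env.get_wrist_force())
E
```

```text
pics
side [[472.9397320767329, 0.0, 278.4483808829351], [0.0, 472.9397320767329, 202.3913901505871], [0.0, 0.0, 1.0]] [[0.771, -0.381, 0.511, -0.173], [-0.637, -0.479, 0.604, -0.859], [0.014, -0.791, -0.612, 1.013], [0.0, 0.0, 0.0, 1.0]]
top [[451.3017305637634, 0.0, 282.1603470873458], [0.0, 451.3017305637634, 216.95079542862717], [0.0, 0.0, 1.0]] [[-0.006, -0.988, 0.151, 0.391], [-1.0, 0.005, -0.008, 0.036], [0.007, -0.151, -0.988, 1.223], [0.0, 0.0, 0.0, 1.0]]
0.1 [[-9.27239741e-01  3.74468034e-01 -3.93739493e-04]
 [ 3.74468241e-01  9.27239214e-01 -9.88482074e-04]
 [-5.06424102e-06 -1.06400280e-03 -9.99999434e-01]] [-0.14138916  0.02922812  0.03931054]
```

View pics/side0.png

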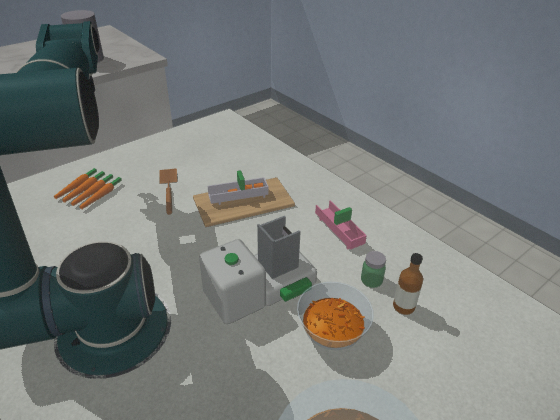

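View pics/top0.png

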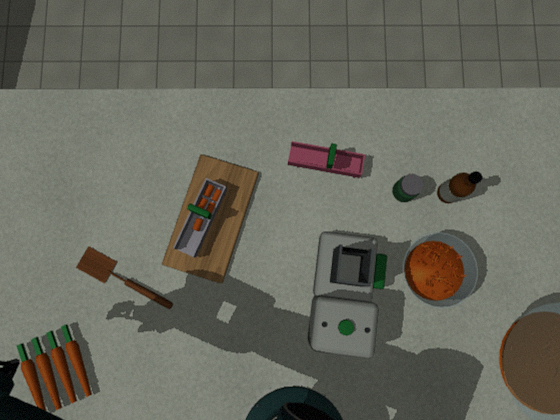

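```bash
cat > h.py <<'E'
from station import env, claw, grab_frame, workorder
import cv2,numpy as np
def ray(f,px,z):
    M=np.linalg.inv(f["camera_from_world"]); d=M[:3,:3]@np.linalg.solve(f["mtx"],[px[0],px[1],1.]); o=M[:3,3]
    return o+d*(z-o[2])/d[2]
def proj(f,p):
    c=f["camera_from_world"]@np.r_[p,1]; q=f["mtx"]@c[:3]; return q[:2]/q[2]
def blobs(f,lo,hi,amin=20):
    m=cv2.inRange(cv2.cvtColor(f["img"],cv2.COLOR_BGR2HSV),lo,hi)
    cs,_=cv2.findContours(m,cv2.RETR_EXTERNAL,cv2.CHAIN_APPROX_NONE)
    return [c for c in cs if cv2.contourArea(c)>=amin]
GREEN=((45,100,40),(85,255,255))
E
python3 - <<'E'
from h import *
f=dict(np.load("top0.npz"))
for c in blobs(f,*GREEN):
    r=cv2.minAreaRect(c); print(np.round(r[0],1),np.round(r[1],1),r[2].__round__(1),ray(f,r[0],.106).round(3))
im=f["img"]
a=cv2.resize(im[150:270,160:270],None,fx=3.6,fy=3.6,interpolation=cv2.INTER_CUBIC)
b=cv2.resize(im[225:345,305:400],None,fx=3.6,fy=3.6,interpolation=cv2.INTER_CUBIC)
cv2.imwrite("pics/c0.png",np.hstack([a,b]))
E
```

```text
[ 21.  352.4] [16.4  4.7] 71.6 [0.238 0.651 0.106]
[ 35.9 346. ] [16.4  4.7] 71.6 [0.253 0.617 0.106]
[ 50.7 339.6] [16.8  4.7] 71.6 [0.267 0.583 0.106]
[ 65.6 333.1] [16.4  4.7] 71.6 [0.282 0.548 0.106]
[345.5 327. ] [14. 15.] 90.0 [ 0.292 -0.125  0.106]
[380.1 271.4] [10.4 33.7] 8.4 [ 0.425 -0.214  0.106]
[197.8 210.4] [22.3  6.8] 24.8 [0.58  0.238 0.106]
[402.3 191.8] [22.7 14.2] 50.5 [ 0.625 -0.278  0.106]
[331.4 154.1] [ 6.3 21.2] 11.3 [ 0.724 -0.1    0.106]
```

View pics/c0.png

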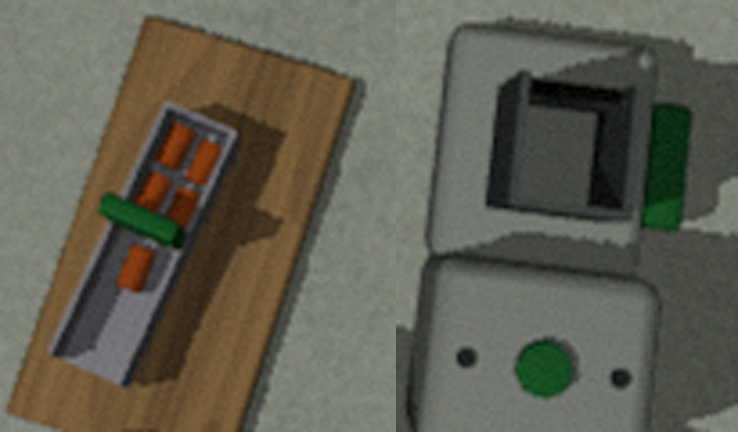

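```bash
cat >> h.py <<'E'
def R(yaw,tilt=0.,flip=1):
    "tool attitude: y along chute x (yaw deg), z down; tilt deg = nose down"
    a,t=np.radians([yaw,tilt]); ex=np.array([np.cos(a),np.sin(a),0]); ez=np.array([0,0,1.])
    cx=np.cos(t)*ex+np.sin(t)*ez; cz=-np.sin(t)*ex+np.cos(t)*ez
    y=flip*cx; z=-cz; return np.c_[np.cross(y,z),y,z]
E
python3 - <<'E'
from h import *
f=dict(np.load("top0.npz"))
print(ray(f,(354.7,265),.165))
c=lambda u,v:(160+u/3.6,150+v/3.6)
for p in [(168,103),(238,128),(52,352),(128,383)]: print(ray(f,c(*p),.061).round(4))
print(env.get_orientation().round(2))
for fl in (1,-1):
  for p,y in (([.46,-.14,.48],6),([.58,.238,.4],-24.5)):
    q=env.ik(p,R(y,0,fl)); print(fl,q)
t=ray(f,(354.7,265),.165)
q0=env.get_joint_positions()
flip=min((1,-1),key=lambda fl:abs((np.array(env.ik([.58,.238,.4],R(-24.5,0,fl)))-q0)[5]))
print(flip)
env.move_ptp([t[0]-.0,t[1],.46],R(6,0,flip)); g=grab_frame("wrist"); cv2.imwrite("pics/w1.png",g["img"]); np.savez("w1.npz",**g)
print(env.get_t(), np.linalg.inv(g["camera_from_world"]).round(3)[:3].tolist())
E
```

```text
[ 0.43854383 -0.14166532  0.165     ]
[0.6719 0.2246 0.061 ]
[0.653  0.1731 0.061 ]
[0.4899 0.3038 0.061 ]
[0.4674 0.249  0.061 ]
[[-0.93  0.37 -0.  ]
 [ 0.37  0.93 -0.  ]
 [-0.   -0.   -1.  ]]
1 [-1.99675068e+01 -1.47081072e+01  7.97957828e+01 -2.54444375e-14
  1.14912324e+02 -2.59675068e+01]
1 [ 1.99794349e+01  9.55501371e-01  7.30692446e+01 -2.54444375e-14
  1.05975254e+02  4.44794349e+01]
-1 [-1.99675068e+01 -1.47081072e+01  7.97957828e+01 -2.54444375e-14
  1.14912324e+02  1.54032493e+02]
-1 [ 1.99794349e+01  9.55501371e-01  7.30692446e+01 -2.54444375e-14
  1.05975254e+02 -1.35520565e+02]
1
3.0417 [[0.994, 0.101, 0.029, 0.432], [0.105, -0.954, -0.28, -0.069], [-0.001, 0.281, -0.96, 0.602]]
```

View pics/w1.png

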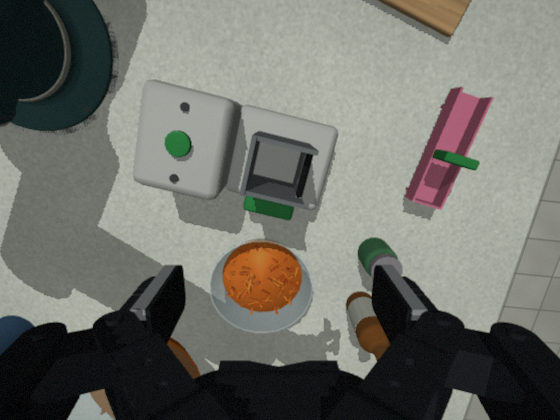

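```bash
python3 - <<'E'
import cv2
im=cv2.imread("pics/w1.png")[95:225,225:345]
cv2.imwrite("pics/w1c.png",cv2.resize(im,None,fx=4.6,fy=4.6,interpolation=cv2.INTER_CUBIC))
E
```

```text
(no output)
```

View pics/w1c.png

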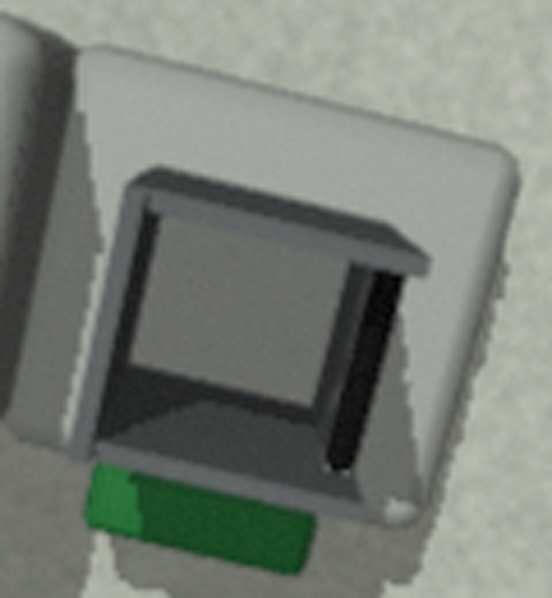

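```bash
python3 - <<'E'
from h import *
f=dict(np.load("w1.npz"))
P=lambda u,v,z: ray(f,(225+u/4.6-.4,95+v/4.6-.4),z)
i1,i2=P(150,205,.195),P(428,275,.195); o1,o2=P(135,190,.195),P(430,257,.195)
j1,j2=P(100,443,.195),P(365,505,.195)
b1,b2=P(386,272,.165),P(343,470,.165)
for a,b in((i1,i2),(o1,o2),(j1,j2),(b2,b1)): d=b-a; print(a.round(4),b.round(4),np.degrees(np.arctan2(d[1],d[0])).round(2),np.linalg.norm(d).round(4))
yaw=-7.
for yaw in(-5,-7,-9):
  ex=np.array([np.cos(np.radians(yaw)),np.sin(np.radians(yaw))]); ey=np.array([-ex[1],ex[0]])
  print(yaw,[(p[:2]@ex).round(4) for p in(b1,b2,i2,j2)],[(p[:2]@ey).round(4) for p in(i1,i2,j1,j2,b1,b2)])
E
```

```text
[ 0.4083 -0.0964  0.195 ] [ 0.486  -0.1071  0.195 ] -7.85 0.0784
[ 0.4039 -0.0929  0.195 ] [ 0.4859 -0.1022  0.195 ] -6.5 0.0825
[ 0.3999 -0.1637  0.195 ] [ 0.4771 -0.1739  0.195 ] -7.5 0.0779
[ 0.4723 -0.1713  0.165 ] [ 0.4775 -0.1103  0.165 ] 85.11 0.0612
-5 [np.float64(0.4853), np.float64(0.4855), np.float64(0.4935), np.float64(0.4905)] [np.float64(-0.0605), np.float64(-0.0644), np.float64(-0.1283), np.float64(-0.1317), np.float64(-0.0683), np.float64(-0.1295)]
-7 [np.float64(0.4874), np.float64(0.4897), np.float64(0.4955), np.float64(0.4948)] [np.float64(-0.0459), np.float64(-0.0471), np.float64(-0.1138), np.float64(-0.1145), np.float64(-0.0513), np.float64(-0.1125)]
-9 [np.float64(0.4889), np.float64(0.4933), np.float64(0.4968), np.float64(0.4985)] [np.float64(-0.0313), np.float64(-0.0298), np.float64(-0.0992), np.float64(-0.0971), np.float64(-0.0343), np.float64(-0.0953)]
```

```bash
python3 - <<'E'
from h import *
env.move_ptp([.58,.238,.30],R(-24.5)); g=grab_frame("wrist"); np.savez("w2.npz",**g)
print(env.get_t())
for c in blobs(g,*GREEN,amin=100):
    r=cv2.minAreaRect(c); print(np.round(r[0],1),np.round(r[1],1),r[2].__round__(1),ray(g,r[0],.106).round(4))
u,v=proj(g,np.array([.58,.238,.06])).astype(int); u0,v0=max(0,u-200),max(0,v-130)
print(u0,v0)
cv2.imwrite("pics/w2.png",cv2.resize(g["img"][v0:v0+240,u0:u0+400],None,fx=2,fy=2,interpolation=cv2.INTER_CUBIC))
E
```

```text
4.6917
[279.  183.5] [55. 14.] 90.0 [0.5837 0.2421 0.106 ]
77 50
```

View pics/w2.png

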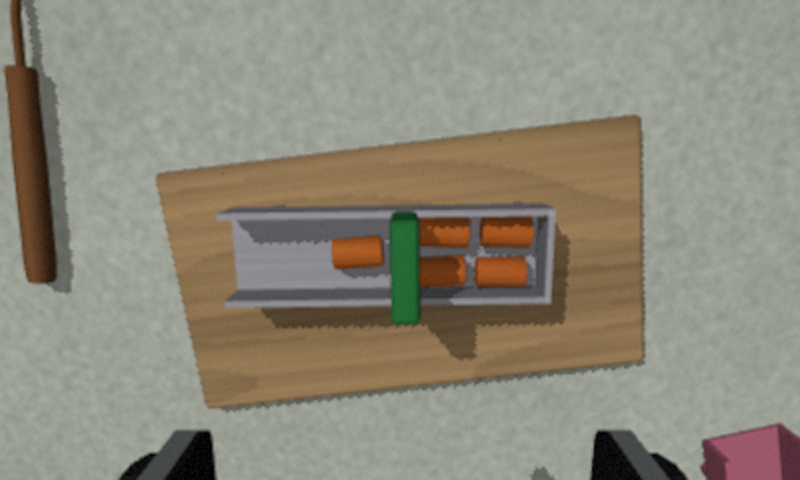

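```bash
python3 - <<'E'
from h import *
f=dict(np.load("w2.npz"))
P=lambda u,v,z: ray(f,(77+u/2-.25,50+v/2-.25),z)
a=np.radians(-24.5); ex=np.array([np.cos(a),np.sin(a)]); ey=np.array([-ex[1],ex[0]])
print(np.linalg.inv(f["camera_from_world"])[:3].round(3).tolist())
for n,p in dict(TL=P(220,213,.061),TR=P(555,207,.061),BL=P(228,305,.061),BR=P(551,302,.061),gl=P(391,323,.106),gr=P(419,323,.106),gtop=P(405,212,.106),gtopl=P(405,212,.061)).items(): print(n,p.round(4),(p[:2]@ex).round(4),(p[:2]@ey).round(4))
E
```

```text
[[0.91, -0.399, -0.117, 0.611], [-0.415, -0.873, -0.256, 0.303], [-0.0, 0.281, -0.96, 0.443]]
TL [0.4939 0.3095 0.061 ] 0.3211 0.4864
TR [0.6763 0.23   0.061 ] 0.5201 0.4898
BL [0.4707 0.2579 0.061 ] 0.3214 0.4299
BR [0.6535 0.1766 0.061 ] 0.5215 0.4317
gl [0.564  0.2169 0.106 ] 0.4233 0.4313
gr [0.578  0.2105 0.106 ] 0.4387 0.4313
gtop [0.5961 0.2689 0.106 ] 0.431 0.4919
gtopl [0.5942 0.2643 0.061 ] 0.4311 0.4869
```

```bash
cat >> h.py <<'E'
GRIP=np.array([.5833,.2397]); YC=-23.75
YT=-7.; _a=np.radians(YT); EX=np.array([np.cos(_a),np.sin(_a),0]); EY=np.array([-EX[1],EX[0],0]); EZ=np.array([0,0,1.])
RIM=.489*EX-.080*EY+.165*EZ
def tcp(s,tilt=0.):
    "TCP for chute seat at s in the tube frame relative to nominal rim (m), nose-down tilt deg"
    t=np.radians(tilt); cx=np.cos(t)*EX+np.sin(t)*EZ; cz=-np.sin(t)*EX+np.cos(t)*EZ
    return RIM+s[0]*EX+s[1]*EY+s[2]*EZ+.090*cx+.047*cz
E
python3 - <<'E'
from h import *
env.movel([*GRIP,.068],R(YC),vel=.15)
print(claw.command_gripper(.0,90), env.get_width(), env.get_finger_force(),env.get_wrist_force())
env.movel([*GRIP,.075],vel=.03); print(env.get_wrist_force(),env.get_moment(),env.get_t())
env.movel([*GRIP,.30],vel=.12); env.hold(.3); print(env.get_wrist_force(),env.get_moment(),env.get_t())
for t in(0,30,45,50): print(t,env.ik(tcp((0,0,0),t),R(YT,t)))
env.movel(tcp((.014,0,.06)),R(YT),vel=.13)
env.hold(.3); print(env.get_wrist_force(),env.get_moment(),env.get_t(),env.get_width())
g=grab_frame("wrist"); cv2.imwrite("pics/w3.png",g["img"]); np.savez("w3.npz",**g)
E
```

```text
False 0.014805520141090657 88.61105561256409 [ 0.34850669 -0.3436027   2.63114521]
[-0.23713166  0.9126978  -3.54374003] [-0.01967651  0.02312006  0.03575254] 7.4167
[-0.66291462 -0.06098412 -4.46189141] [-0.03198689  0.00020127 -0.00846811] 9.7417
0 [-1.73671429e+01 -4.30727915e+00  9.55006916e+01 -2.54444375e-14
  8.88065875e+01 -1.03671429e+01]
30 [-21.94503707 -28.38945604 114.61814298   8.1900656   64.84436803
 -16.51687075]
45 [-25.77540183 -41.03503703 125.17410678  16.43029147  53.57467244
 -23.44804604]
50 [-27.35623215 -45.3118663  128.79862901  20.30682991  50.15934117
 -26.75101207]
[-0.12551736  0.70435577 -4.15902019] [-0.02486154  0.01569542 -0.01445098] 13.2083 0.014684404921425568
```

View pics/w3.png

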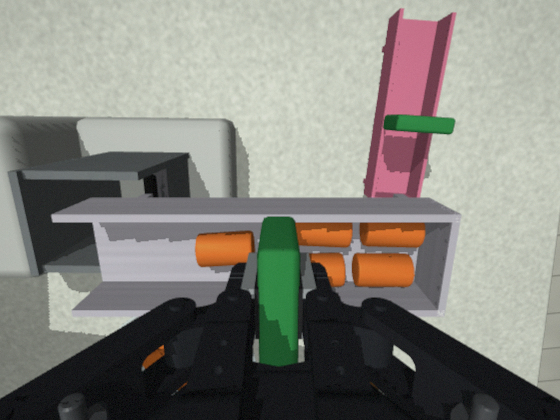

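```bash
python3 - <<'E'
from h import *
f=dict(np.load("w3.npz")); im=f["img"].copy()
im=cv2.resize(im[110:350,20:300],None,fx=2.5,fy=2.5,interpolation=cv2.INTER_CUBIC)
def mk(x,y,z,col):
    p=proj(f,RIM+x*EX+y*EY+z*EZ); q=((p-[20,110]+.5)*2.5).astype(int); cv2.drawMarker(im,tuple(int(v) for v in q),col,cv2.MARKER_CROSS,12,1); print(x,y,z,p.round(1))
for s in(-1,1):
    for y in(.033,.039): mk(.006,s*y,.030,(0,0,255)); mk(-.074,s*y,.030,(0,255,255))
    for y in(.025,.029): mk(-.022+.014,s*y,.10,(255,0,0)); mk(.07,s*y,.10,(255,0,255))
cv2.imwrite("pics/w3c.png",im)
E
```

```text
0.006 -0.033 0.03 [147.5 264.5]
-0.074 -0.033 0.03 [ 41.6 264.5]
0.006 -0.039 0.03 [148.4 271.7]
-0.074 -0.039 0.03 [ 43.2 271.7]
-0.007999999999999998 -0.025 0.1 [ 68.2 308.3]
0.07 -0.025 0.1 [213.6 308.4]
-0.007999999999999998 -0.029 0.1 [ 69.5 314.8]
0.07 -0.029 0.1 [214.  314.8]
0.006 0.033 0.03 [136.5 177.9]
-0.074 0.033 0.03 [ 21.7 178. ]
0.006 0.039 0.03 [135.4 169.4]
-0.074 0.039 0.03 [ 19.7 169.4]
-0.007999999999999998 0.025 0.1 [ 49.3 219.5]
0.07 0.025 0.1 [207.7 219.5]
-0.007999999999999998 0.029 0.1 [ 47.6 211.7]
0.07 0.029 0.1 [207.2 211.7]
```

View pics/w3c.png

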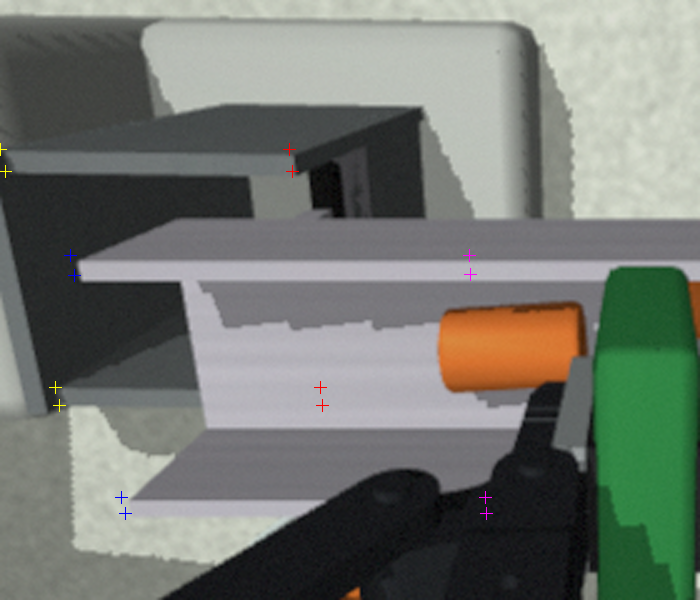

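```bash
sed -i 's/^def tcp/YT=-7.3; _a=np.radians(YT); EX=np.array([np.cos(_a),np.sin(_a),0]); EY=np.array([-EX[1],EX[0],0])\ndef tcp/' h.py
cat >> h.py <<'E'
def ft(n=6):
    "mean force/moment in tube axes"
    a=[]
    for _ in range(n): a.append(np.r_[env.get_wrist_force(),env.get_moment()]); env.hold(.01)
    a=np.array(a); T=np.c_[EX,EY,EZ]; m=a.mean(0); return np.r_[m[:3]@T,m[3:]@T]
E
python3 - <<'E'
from h import *
env.movel(tcp((.013,.0004,.016)),R(YT),vel=.06); env.hold(.2)
b=np.array([ft() for _ in range(3)]); print(b.round(2)); b=b.mean(0)
t0=env.get_t(); z=.016
while z>-.012:
    z-=.0004; env.movel(tcp((.013,.0004,z)),R(YT),vel=.02); d=ft(3)-b
    if d[2]>1.0 or abs(d[0])>3 or abs(d[1])>3: break
print(z,d.round(2),env.get_t()-t0); env.hold(.15); d=ft()-b; print(d.round(2),env.get_t())
np.savez("c.npz",b=b,z=z)
E
```

```text
[[-0.21 -0.11 -3.36  0.   -0.   -0.  ]
 [-0.22 -0.21 -3.91 -0.01 -0.01  0.01]
 [ 0.01  0.28 -3.68  0.03  0.01 -0.02]]
-0.00519999999999999 [ 1.3   0.38  3.67 -0.01  0.14  0.03] 14.575000000000001
[ 1.89  0.06  5.29 -0.    0.1  -0.03] 29.2667
```

```bash
python3 - <<'E'
from h import *
c=np.load("c.npz"); b=c["b"]; z=float(c["z"])
z+=.0004; env.movel(tcp((.013,.0004,z)),R(YT),vel=.02); env.hold(.1); d=ft()-b; print(z,d.round(2))
x=.013
while x>-.006:
    if d[2]>3.5: z+=.0002
    elif d[2]<1.0: z-=.0002
    x-=.0008; env.movel(tcp((x,.0004,z)),R(YT),vel=.02); p=d; d=ft(4)-b
    print(round(x*1e3,2),round(z*1e3,2),d.round(2))
    if d[0]>3.0 and x<.006: break
env.hold(.1); d=ft()-b; print(d.round(2),env.get_t(),env.get_eef_pos()-tcp((x,.0004,z)))
np.savez("c.npz",b=b,z=z,x=x)
E
```

```text
-0.00479999999999999 [ 1.65  0.24  3.29 -0.02  0.06  0.01]
12.2 -4.8 [ 0.87 -0.15  2.71 -0.04  0.14  0.01]
11.4 -4.8 [ 0.17  0.21  1.96 -0.01  0.2   0.01]
10.6 -4.8 [ 0.37 -0.09  2.12 -0.02  0.14  0.02]
9.8 -4.8 [ 0.14 -0.27  1.61  0.    0.14 -0.01]
9.0 -4.8 [ 0.1   0.27  2.13  0.01  0.14 -0.03]
8.2 -4.8 [ 0.59  0.06  2.12  0.    0.14 -0.03]
7.4 -4.8 [ 0.49 -0.01  1.81 -0.    0.16 -0.02]
6.6 -4.8 [ 0.4  -0.08  2.08  0.    0.14  0.02]
5.8 -4.8 [ 0.6  -0.33  1.94 -0.    0.12  0.02]
5.0 -4.8 [ 0.53 -0.26  1.81 -0.01  0.14 -0.01]
4.2 -4.8 [ 0.8  -0.15  2.07 -0.01  0.13  0.02]
3.4 -4.8 [ 0.26 -0.14  1.77 -0.03  0.16  0.03]
2.6 -4.8 [ 0.3  -0.04  2.08 -0.03  0.12 -0.01]
1.8 -4.8 [ 0.46 -0.33  2.26 -0.03  0.1  -0.03]
1.0 -4.8 [ 0.68 -0.12  2.13 -0.03  0.13 -0.  ]
0.2 -4.8 [ 0.23  0.12  2.12 -0.02  0.12 -0.  ]
-0.6 -4.8 [ 2.65 -0.71  2.49 -0.04 -0.34 -0.02]
-1.4 -4.8 [ 6.64 -0.29  3.09 -0.07 -1.19 -0.06]
[ 7.09 -0.27  2.81 -0.09 -1.18 -0.06] 34.9167 [ 0.0005829  -0.00012684  0.00043733]
```

```bash
cat >> h.py <<'E'
def chute_ax(t):
    t=np.radians(t); return np.array([np.cos(t),np.sin(t)]),np.array([-np.sin(t),np.cos(t)])
def track(s,t0,t1,step,b,vel=.025,log=True):
    "tilt t0->t1 pivoting at s=(x,z), trimming towards 2.2 N on floor, 1.8 N on ridge"
    s=np.array(s,float)
    for t in np.linspace(t0,t1,max(2,int(round(abs(t1-t0)/step))+1))[1:]:
        env.movel(tcp((s[0],.0004,s[1]),t),R(YT,t),vel=vel); d=ft(4)-b
        cx,cz=chute_ax(t); f=d[[0,2]]; fr,fn=f@cx,f@cz
        if log: print(round(t,1),(s*1e3).round(2),'ridge %.1f floor %.1f y %.1f'%(fr,fn,d[1]))
        if np.hypot(*f)>14: print("STOP"); return s,t
        s+=np.clip((fr-1.8)*1e-4,-3e-4,4e-4)*cx+np.clip((fn-2.2)*1e-4,-3e-4,4e-4)*cz
    return s,t
E
python3 - <<'E'
from h import *
c=np.load("c.npz"); b=c["b"]; s=(-.0007,-.0048)
env.movel(tcp((s[0],.0004,s[1])),R(YT),vel=.02); env.hold(.1); print((ft()-b).round(2))
s,t=track(s,0,16,2,b); print(env.get_t()); np.savez("c.npz",b=b,s=s,t=t)
E
```

```text
[ 5.48 -0.42  3.83 -0.08 -0.78 -0.03]
2.0 [-0.7 -4.8] ridge 5.9 floor 3.4 y -0.3
4.0 [-0.3  -4.67] ridge 4.2 floor 2.9 y -0.7
6.0 [-0.07 -4.59] ridge 1.2 floor 1.7 y 0.1
8.0 [-0.13 -4.64] ridge 0.8 floor 2.0 y -0.1
10.0 [-0.22 -4.67] ridge 1.0 floor 1.7 y -0.0
12.0 [-0.29 -4.74] ridge 1.0 floor 2.0 y 0.4
14.0 [-0.37 -4.78] ridge 2.3 floor 2.5 y 0.0
16.0 [-0.32 -4.74] ridge 1.6 floor 2.2 y 0.0
37.9167
```

Tracking well; continue, with a look at the end.

```bash
python3 - <<'E'
from h import *
c=np.load("c.npz"); b=c["b"]
s,t=track(c["s"],float(c["t"]),40,2,b); env.hold(.5)
d=ft()-b; print(d.round(2),env.get_t()); np.savez("c.npz",b=b,s=s,t=t)
g=grab_frame("wrist");k=grab_frame("side"); h=grab_frame("top")
for f in(g,k,h):
    print([(cv2.boundingRect(q),cv2.contourArea(q)) for q in blobs(f,(5,170,90),(18,255,255),15)])
cv2.imwrite("pics/w4.png",np.hstack([cv2.resize(g["img"],(400,300)),cv2.resize(k["img"][150:320,180:407],(400,300),interpolation=cv2.INTER_CUBIC)]))
E
```

```text
18.0 [-0.34 -4.74] ridge 2.2 floor 1.8 y 0.1
20.0 [-0.29 -4.77] ridge 1.9 floor 2.7 y 0.3
22.0 [-0.3  -4.72] ridge 1.8 floor 2.0 y 0.5
24.0 [-0.29 -4.74] ridge 2.2 floor 2.5 y 0.3
26.0 [-0.27 -4.7 ] ridge 1.6 floor 2.1 y 0.5
28.0 [-0.28 -4.71] ridge 1.1 floor 2.7 y 0.3
30.0 [-0.36 -4.7 ] ridge 1.6 floor 2.0 y 0.4
32.0 [-0.38 -4.72] ridge 1.8 floor 2.5 y 0.3
34.0 [-0.39 -4.7 ] ridge 2.1 floor 1.5 y 0.2
36.0 [-0.33 -4.74] ridge 1.8 floor 2.5 y 0.3
38.0 [-0.35 -4.72] ridge 2.0 floor 2.8 y 0.1
40.0 [-0.37 -4.66] ridge 1.5 floor 1.7 y -0.1
[-1.05 -0.16  3.06 -0.09  0.66 -0.08] 42.3667
[((142, 356, 19, 14), 90.5), ((0, 217, 93, 57), 3055.5)]
[((304, 299, 60, 41), 1847.5), ((83, 199, 13, 6), 28.5)]
[((21, 361, 23, 55), 283.0), ((36, 355, 23, 55), 284.5), ((51, 348, 24, 55), 283.5), ((66, 342, 23, 54), 286.0), ((500, 324, 15, 62), 58.5), ((409, 259, 11, 25), 123.5)]
```

View pics/w4.png

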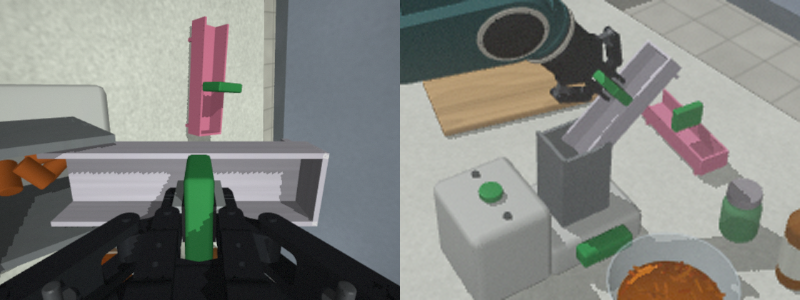

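```bash
python3 - <<'E'
from h import *
c=np.load("c.npz"); b=c["b"]; s=c["s"]
env.movel(tcp((s[0]+.002,.0004,s[1]+.012),40),R(YT,40),vel=.04)
env.movel(tcp((.012,.0004,.06),0),R(YT,0),vel=.06); print(env.get_t(),ft().round(2))
env.movel([*GRIP,.20],R(YC),vel=.18)
env.movel([*GRIP,.076],vel=.1); env.hold(.2)
b=ft(); print(b.round(2)); z=.076
while z>.062:
    z-=.0005; env.movel([*GRIP,z],vel=.02); d=ft(3)-b
    if d[2]>1.5: break
env.hold(.1); print(z,(ft()-b).round(2),env.get_t())
g=grab_frame("wrist"); np.savez("w5.npz",**g); cv2.imwrite("pics/w5.png",g["img"])
E
```

```text
44.15 [ 0.09  0.05 -3.07 -0.01 -0.    0.02]
[-0.05 -0.24 -3.41  0.01 -0.    0.01]
0.06799999999999999 [-0.93  0.57  4.13  0.05  0.16 -0.02] 52.75
```

```bash
python3 - <<'E'
from h import *
claw.command_gripper(.03,20); claw.command_gripper(.08)
env.movel([*GRIP,.29],vel=.12); env.hold(.3)
print(env.get_t(),env.get_wrist_force(),env.get_width())
g=grab_frame("wrist"); h=grab_frame("top")
cv2.imwrite("pics/w6.png",np.hstack([cv2.resize(g["img"],(400,300)),cv2.resize(h["img"][130:370,130:450],(400,300),interpolation=cv2.INTER_CUBIC)]))
E
```

```text
55.9333 [0.36251428 0.82885577 0.54835493] 0.07970819328784766
```

View pics/w6.png

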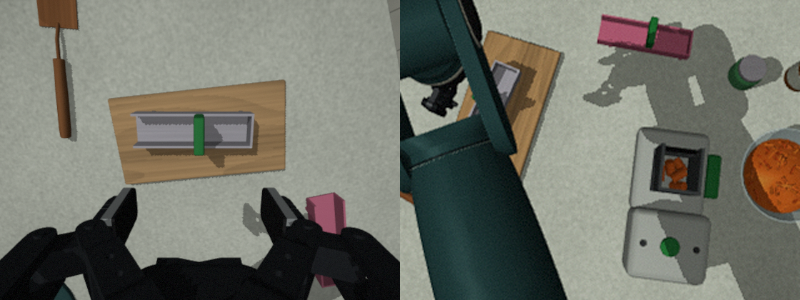

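The picture shows the empty chute standing upright on the board (wrist view, grip at about (199,134)). The carrots are in the tube (top view, about (677,172)), and no chunk lies anywhere else.

```bash
python3 -c "
from h import *
print(workorder.job_done(),env.get_t())"
```

```text
the job is handed in; nothing more can be done
the job is handed in; nothing more can be done
```

Job handed in at about 56 s of the 72 s allowed: the chute is empty and upright on the board and released, the carrots are in the tube (I did not count all five; none showed in the chute or elsewhere), and tipping contact stayed mostly at 1–3 N, about 7 N at most while hooking.

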